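Power up the bench console

ROBOT

A 7-joint arm with a two-finger parallel gripper is mounted at the origin on the work surface. World frame = base frame: x ahead of the robot, y to its left, z up, the work surface at z = 0. Lengths are in m, angles in rad, forces in N, time in s.
With the tool pointing down it reaches from about 0.425 to 0.925 m from the base axis. Payload 6.8 kg.
Tool frame: the origin (TCP) lies between the finger pads; the fingertips stand 22 mm ahead of it and the grasp point (between the pads) lies 3 mm ahead of it; z points along the fingers, y is the direction in which the jaws open and shut (so a half turn about z gives the same grasp; the last joint's range is limited). The gripper opens to 85 mm and grips with 20 to 120 N. Pads are 22 mm wide; open, the fingers measure 114 mm over their backs; the gripper's body (76 mm by 85 mm) begins 54 mm behind the grasp point. The pads swing forward as they close: fully open they stand 13 mm farther back than shut.
Start: joints at [-1.271, 0.477, 0.022, 1.555, -0.011, 1.109, -0.083], TCP at [0.268, 0.62, 0.253] pointing down, gripper open.
Joint ranges: [-2.96, 2.96], [-0.34, 2.1], [-1.41, 1.46], [0.24, 2.44], [-1.37, 4.51], [0.17, 1.92], [-2.96, 2.96]. Speed limits (rad/s): [2.39, 2.39, 3.14, 3.14, 3.14, 3.14, 3.14].

INTERFACE

Orientations are given as a unit quaternion [w, x, y, z].
In Python, from station import bot gives the robot as it stands. The module is installed in compiled form; this text tells all that it offers.
- The arm moves only by the tool drive_tool, never from a script. Its argument "series" is one flat list of numbers, 7 for each row, row after row: the opening, from -1 (shut) to 1 (fully open), then the shift along the tool's x, y, z in mm, then the turn, a rotation vector about the tool's x, y, z in rad. In form: [jaw, x, y, z, wx, wy, wz, jaw, x, y, z, wx, wy, wz, ...]. A call has 1 to 12 rows; each row shifts and turns the commanded pose from where the row before left it, along the tool's axes as they then stand; what a row does not reach is not made up. A row lasts 1/8 s, in which the tool goes at most 62.5 mm and 10.7 degrees, less where a joint would pass 70% of its speed; a pose out of reach is approached as far as the arm can. A call with a gripper value outside its range is refused whole. The fingers move at their own pace and stop on an object; "force" is the grip in N (left out, the last holds). Time passes only in rows, so rows that do not move let the fingers close. It gives the time, the measured TCP pose, the force and the opening at its end, in the units of the state.
- bot.get_obs(): the state, without advancing time (a new reading comes with each control period).
- bot.read_camera(name): name is "scene" or "side" or "wrist"; returns a dict with "pixels" (400x640x3 uint8, blue, green, red), "camera_matrix" (3x3 intrinsics, pixels), "rvec" (rotation vector, rad) and "tvec" (3), from world to camera coordinates, as OpenCV has them. Camera axes: x right, y down, z forward; pixel columns grow to the right and rows downward; lengths in m; the calibration is good to about 2 mm. The wrist camera is an equidistant fisheye: a pixel r from the principal point sees the ray r / f radians off the axis. A picture is of the moment at which its call begins. There is no depth.
- bot.hand_in(): hands the job in, once; it reports no verdict.
The state is a dict: "t": time; "q": joint angles; "joint_vel": joint speeds; "joint_torque": joint torques, N m; "eef_pos": TCP position; "tool_rot": TCP orientation; "contact_force": force on the tool from outside, world axes, zero at the start; "torque": the same for the moment, N m; "gripper_width": opening from 0.0 (shut) to 1.0 (fully open).
Only numpy, scipy, OpenCV 4.12 (cv2) and the standard library are available. Lean on these libraries where they do the work, as an engineer would, in place of code of your own. Each camera call takes 0.05 s, during which the arm holds its last target. There are 200 camera calls.

TASK

Power up the sloping bench console. First turn its knob clockwise until the pointer stands at the long mark at the top of the dial, then swing the guard over the switch fully up so that it stands open, and then flip the bat toggle under it over its centre so that it leans away from you, towards the guard's hinge. Leave the knob at the mark and the guard open, and do not push about anything else on the bench.

Things in the scene. Friction and masses are not known exactly. Their poses are not given: they have to be found in the camera images.
- console: grey desk-shaped console, fixed, 260 deep (x), 370 wide (y); its panel rises at 30 degrees from 50 high on the robot's side to 200 at the far side, panel centre 125 above the origin. Origin: centre of the underside, on the table; x to its far side, y left, z up.
- bar_mid (a point): middle of the steel carrying bar, 16 thick, 360 long along the console's y, that runs above the panel (x = +35, z = 315 in the console's frame); its legs go down to the far sides of the console. A gripper held upright over knob or switch hits the bar: come in square to the panel, tilted 30 degrees from vertical. Axes as the console's.
- knob_unit: white plate 130 x 110 x 4 on the sloping panel with knob and dial, 75 left or right of the panel's middle. Origin: centre of its underside, on the knob's axis; x up the slope (away from the robot), y left, z square out of the panel. The knob: a disc 48 wide from z = 4 to 12, on it a straight black grip bar 42 long, 14 thick, from z = 12 to 48, turning together.
- knob (a joint): angle of the knob (rad): 0 with its white pointer at the long mark (up the slope, grip bar along x of knob_unit); grows clockwise as seen facing the panel (about -z of knob_unit); range -2.1 to 2.1. Starts 0.55 to 1.2 anticlockwise of the mark (negative). Stays where it is left; turning takes 0.06 N m.
- knob_top (a point): centre of the top of the knob's grip bar, 48 above the plate's underside on the knob's axis; its frame turns with the knob, x along the grip bar towards the pointer end, z out of the panel.
- switch_unit: white plate 130 x 90 x 4 on the other half of the sloping panel, with the toggle and its guard. Origin: centre of its underside; x up the slope (away from the robot), y left, z square out of the panel. The toggle's pivot is at (-10, 0, 10); the guard's hinge line runs along y through (22, 0, 18), on a block 18 wide.
- guard (a joint): angle of the guard (rad): 0 shut over the toggle, grows as its lower end swings out of the panel and up the slope (about +y of switch_unit), to 1.85. Stays where left; takes 0.05 N m. A grey channel with closed top, sides and lower end, 30 wide (y); shut, it reaches 60 down the slope from the hinge and from z = 10 to 50 of switch_unit. Can be pinched across its 30 width.
- guard_grip (a point): point midway between the guard's sides near its lower end, good to pinch: 45 from the hinge line along the guard and 14 out from it (shut, at (-23, 0, 32) of switch_unit). Its frame turns with the guard.
- bat (a joint): lean of the toggle's bat (rad), about +y of switch_unit: starts at about -0.38, leaning down the slope to the robot; +0.38 leans fully up the slope, towards the guard's hinge. A spring snaps it to whichever side of 0 it is on; about 1.5 N at the tip moves it.
- bat_tip (a point): centre of the end of the toggle's steel bat, 31 from its pivot; the bat is 6 thick at the foot and 11 near its end.
- battery: block battery lying in front of the console, 44 x 26 x 17, origin at the centre of its underside. Bystander.
- screwdriver: black-handled screwdriver lying in front of the console, 170 long, lying along its x. Bystander.
- adapter: white plug-in power adapter with a round two-pin plug, about 115 x 48 x 40, origin under the centre of its body. Bystander.
- breaker: pale grey circuit breaker, 70 x 36 x 74, origin at the centre of its underside. Bystander.
- board: small green circuit board with a few parts, 70 x 50 x 16, origin at the centre of its underside. Bystander.
- radio: black handheld radio standing upright, 34 x 58 x 115 with an antenna up to 244, origin at the centre of its underside. Bystander.

How it is judged:
By the outcome, as a careful person would: the job done as asked, in the order asked, and still so for the second after the job is handed in, with the robot touching nothing.
It also fails if it takes over 72 s, if anything falls off the work surface, if the arm or the gripper's body presses on something with over 40 N, if the wrist force passes 120 N, or if a joint passes its speed limit or range.

## Working session

There is one attempt and no reset: what is moved stays moved. The work goes in short steps, Python scripts to look and compute and a tool call to move; the robot and the scene stay as the last step left them, time stands still between calls to the robot, and variables do not carry over. Pictures are saved under pics/ and viewed, about 8 in all and at most 12, crops included, and the job is handed in when it is done.

Besides the shell and the picture viewer there is one more tool, called by a JSON object that holds its "method" and its "body", one argument or row to a line. drive_tool: Moves the arm, as the interface text tells. Its arguments: {"type":"object","properties":{"series":{"type":"array"},"force":{"type":"number"}},"required":["series"]}

```bash
mkdir -p pics
cat > h.py <<'E'
import numpy as np, cv2
from station import bot
from scipy.spatial.transform import Rotation as R
def snap(n,f):
    c=bot.read_camera(n); cv2.imwrite('pics/'+f+'.png',c['pixels']); np.savez('pics/'+f+'.npz',K=c['camera_matrix'],r=c['rvec'],t=c['tvec']); return c
def load(f):
    d=np.load('pics/'+f+'.npz'); return d['K'],d['r'],d['t'].ravel()
E
python3 - <<'E'
from h import *
a=snap('scene','s1');b=snap('side','d1');snap('wrist','w1')
for f in('s1','d1','w1'):
    K,r,t=load(f);print(f,K[0,0],K[0,2],K[1,2],(-cv2.Rodrigues(r)[0].T@t).round(3),cv2.Rodrigues(r)[0][2].round(2))
print(bot.get_obs())
E
```

```text
s1 411.8510019319105 322.74087519745916 199.7125575590625 [ 1.411 -0.232  1.032] [-0.72  0.17 -0.67]
d1 468.9702468846573 313.3278848624855 189.46528676171098 [-0.218 -0.678  1.08 ] [ 0.56  0.49 -0.67]
w1 309.70691628693146 321.7385171249336 195.590170117549 [0.195 0.65  0.373] [ 0.28 -0.12 -0.95]
{'t': 0.15, 'q': array([-1.27111805,  0.47769091,  0.02233672,  1.55620676, -0.01152106,
        1.10930339, -0.08310879]), 'joint_vel': array([-6.05256171e-04, -3.75960875e-03,  1.42853074e-03, -2.18237226e-03,
        7.96551298e-04,  3.16600933e-05,  8.21588102e-04]), 'joint_torque': array([ 3.29204464e-03, -5.96927047e+01,  1.61064461e+00, -2.81490004e+01,
        1.27429489e-02,  6.65386033e-03, -2.85287007e-05]), 'eef_pos': array([0.26750935, 0.61926594, 0.25250215]), 'tool_rot': array([-1.09021781e-04,  2.02475157e-01,  9.79287120e-01, -7.32320102e-04]), 'contact_force': array([-0.31905245,  0.34326664, -0.7794429 ]), 'torque': array([-0.0027657 ,  0.01178063,  0.03143843]), 'gripper_width': 0.9959567837404949}
```

View pics/s1.png

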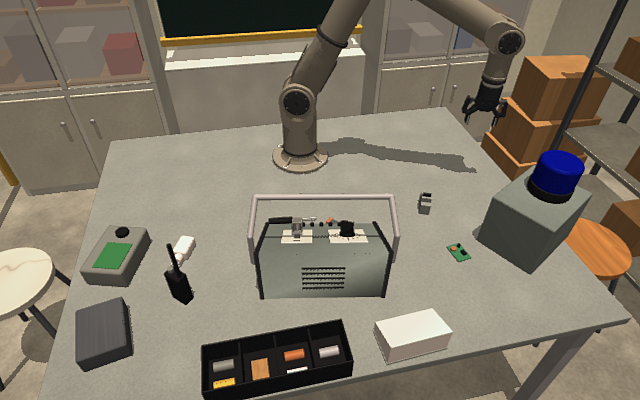

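View pics/d1.png

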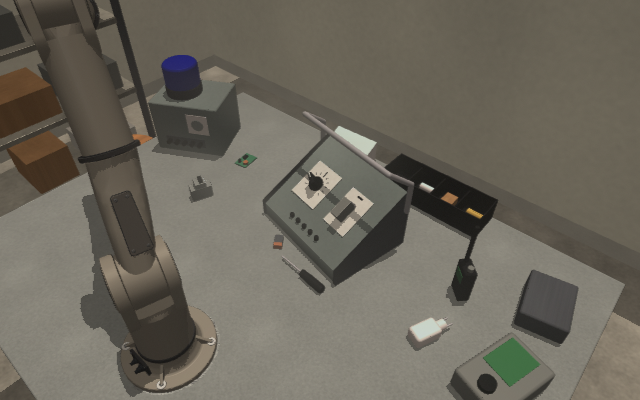

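Run:
```python
import cv2
a=cv2.imread('pics/d1.png')[90:290,250:430]; b=cv2.imread('pics/s1.png')[180:310,235:410]
a=cv2.resize(a,None,fx=3,fy=3,interpolation=2);b=cv2.resize(b,None,fx=3,fy=3,interpolation=2)
cv2.imwrite('pics/d1c.png',a)
```

```text
(no output)
```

View pics/d1c.png

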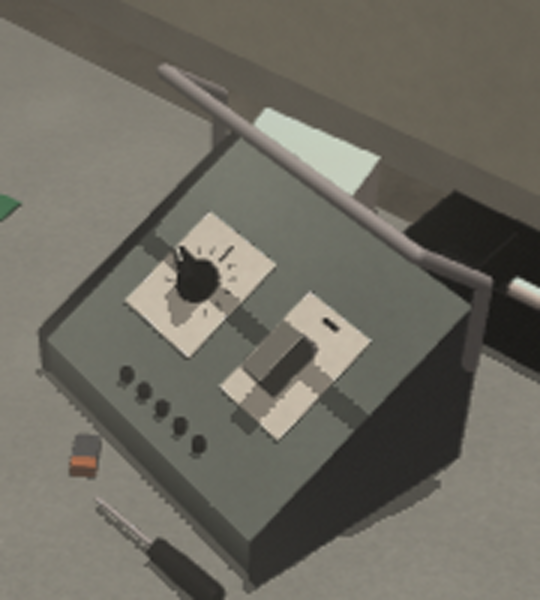

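Side crop: knob plate on the left (corners at crop (211,212),(277,265),(190,358),(125,298)), knob at (197,280) with pointer to upper-left; switch plate on the right ((310,291),(371,342),(279,440),(220,385)), guard shut. Fit the console pose.

```bash
cat > fit.py <<'E'
from h import *
from scipy.optimize import least_squares
C=np.radians(30);ex=np.array([np.cos(C),0,np.sin(C)]);ez=np.array([-np.sin(C),0,np.cos(C)]);ey=np.array([0,1,0])
def pl(y,x,dy,z=.004): return np.array([0,y,.125])+x*ex+dy*ey+z*ez
P=[pl(.075,.065,.055),pl(.075,.065,-.055),pl(.075,-.065,-.055),pl(.075,-.065,.055),
   pl(-.075,.065,.045),pl(-.075,.065,-.045),pl(-.075,-.065,-.045),pl(-.075,-.065,.045),
   [-.13,-.185,0],[-.13,-.185,.05],[-.13,.185,.05],[.13,.185,.2],[.13,-.185,.2],[-.13,.185,0]]
U=[(211,212),(277,265),(190,358),(125,298),(310,291),(371,342),(279,440),(220,385),(250,588),(250,545),(45,338),(238,138),(470,308),(42,372)]
P=np.array(P);U=np.array(U,float)/3+[250,90]
K,r,t=load('d1')
W=lambda p,Q:Q@R.from_euler('z',p[2]).as_matrix().T+[p[0],p[1],0]
prj=lambda p,Q:cv2.projectPoints(W(p,Q),r,t,K,None)[0][:,0]
s=least_squares(lambda p:(prj(p,P)-U).ravel(),[.65,0,0],loss='soft_l1')
print(s.x,np.c_[U,(prj(s.x,P)-U)].round(1))
# knob pointer: image direction -> angle
p=s.x
for a in np.arange(-1.3,-.4,.1):
    Q=np.array([pl(.075,.021*np.cos(a),-.021*np.sin(a),.048),pl(.075,-.021*np.cos(a),.021*np.sin(a),.048)])
    print(round(a,2),((prj(p,Q)-[250,90])*3).round(0).ravel())
E
python3 fit.py
```

```text
[ 0.58482411 -0.03820988 -0.20956106] [[ 3.203e+02  1.607e+02  0.000e+00 -6.000e-01]
 [ 3.423e+02  1.783e+02  0.000e+00 -1.000e-01]
 [ 3.133e+02  2.093e+02 -1.000e+00 -1.000e-01]
 [ 2.917e+02  1.893e+02 -1.000e-01  3.000e-01]
 [ 3.533e+02  1.870e+02 -3.000e-01  1.000e-01]
 [ 3.737e+02  2.040e+02 -1.000e-01  0.000e+00]
 [ 3.430e+02  2.367e+02 -1.200e+00  5.000e-01]
 [ 3.233e+02  2.183e+02 -9.000e-01  5.000e-01]
 [ 3.333e+02  2.860e+02  1.900e+00 -6.000e-01]
 [ 3.333e+02  2.717e+02  2.400e+00  2.700e+00]
 [ 2.650e+02  2.027e+02 -1.100e+00 -2.700e+00]
 [ 3.293e+02  1.360e+02 -5.000e-01 -2.600e+00]
 [ 4.067e+02  1.927e+02  4.300e+00  2.900e+00]
 [ 2.640e+02  2.140e+02  1.100e+00 -2.900e+00]]
-1.3 [174. 248. 190. 277.]
-1.2 [176. 247. 188. 278.]
-1.1 [177. 246. 186. 279.]
-1.0 [179. 245. 184. 280.]
-0.9 [181. 244. 182. 280.]
-0.8 [183. 244. 181. 281.]
-0.7 [185. 244. 179. 281.]
-0.6 [187. 244. 177. 281.]
-0.5 [189. 244. 175. 281.]
```

Run:
```python
import cv2
a=cv2.imread('pics/d1.png')[155:215,290:350]
b=cv2.imread('pics/s1.png')[185:265,240:400]
cv2.imwrite('pics/d1k.png',cv2.vconcat([cv2.resize(a,(400,400),interpolation=2)]))
```

```text
(no output)
```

View pics/d1k.png

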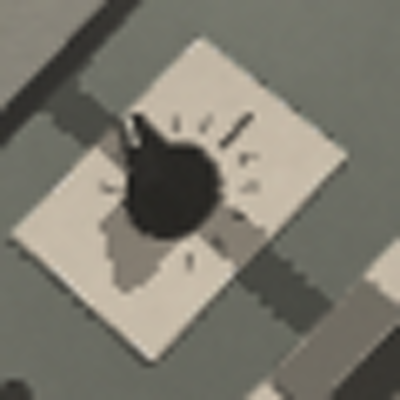

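Knob crop: the pointer end is at image (310,173), giving an angle of about -0.9. I'll move to a hover square over the knob and refine with the wrist camera.

```bash
cat > plan.py <<'E'
from h import *
C=np.radians(30)
def console(p):  # p=x,y,yaw -> rotation (panel ex,ey,ez columns) , panel centre
    Z=R.from_euler('z',p[2]).as_matrix()
    return Z@R.from_euler('y',-C).as_matrix(), np.array([p[0],p[1],.125])
def tool(A,a): # tool rotation square to panel, turned by knob angle a (clockwise +), y=+ey at 0
    return A@np.diag([-1.,1,-1])@R.from_euler('z',a).as_matrix()
def rows(p1,M1,n,jaw,p0=None,M0=None):
    o=bot.get_obs()
    if p0 is None:
        p0=o['eef_pos'];q=o['tool_rot'];M0=R.from_quat([q[1],q[2],q[3],q[0]]).as_matrix()
    w=R.from_matrix(M0.T@M1).as_rotvec()/n; d=(p1-p0)/n; out=[]
    for k in range(n):
        dl=(M0@R.from_rotvec(k*w).as_matrix()).T@d*1000
        out+=[jaw,*[round(float(v),1) for v in dl],*[round(float(v),3) for v in w]]
    print(n,'rows: dist %.0f mm, turn/row %.1f deg'%(1000*np.linalg.norm(p1-p0),np.degrees(np.linalg.norm(w))));print(str(out).replace(' ',''))
E
cat >> fit.py <<'E'
s=least_squares(lambda p:(prj(p,P[:8])-U[:8]).ravel(),p)
print('plates only',s.x,np.abs(s.fun).max())
E
python3 fit.py|tail -1
python3 - <<'E'
from plan import *
A,c=console([.585,-.038,-.21])
rows(c+A@[-.01,.075,.20],tool(A,-.9),12,1)
E
```

```text
plates only [ 0.58597729 -0.0389134  -0.19963368] 0.6571816907248547
12 rows: dist 607 mm, turn/row 5.8 deg
[1,-35.9,-35.4,-3.3,0.016,-0.043,-0.089,1,-32.7,-38.5,-1.3,0.016,-0.043,-0.089,1,-29.1,-41.3,0.7,0.016,-0.043,-0.089,1,-25.3,-43.7,2.5,0.016,-0.043,-0.089,1,-21.1,-45.7,4.2,0.016,-0.043,-0.089,1,-16.8,-47.4,5.8,0.016,-0.043,-0.089,1,-12.2,-48.5,7.2,0.016,-0.043,-0.089,1,-7.5,-49.3,8.3,0.016,-0.043,-0.089,1,-2.7,-49.6,9.3,0.016,-0.043,-0.089,1,2.2,-49.5,10.1,0.016,-0.043,-0.089,1,7.0,-48.9,10.7,0.016,-0.043,-0.089,1,11.8,-47.9,11.1,0.016,-0.043,-0.089]
```

{"method": "drive_tool", "body": {
  "series": [1,-35.9,-35.4,-3.3,0.016,-0.043,-0.089,1,-32.7,-38.5,-1.3,0.016,-0.043,-0.089,1,-29.1,-41.3,0.7,0.016,-0.043,-0.089,1,-25.3,-43.7,2.5,0.016,-0.043,-0.089,1,-21.1,-45.7,4.2,0.016,-0.043,-0.089,1,-16.8,-47.4,5.8,0.016,-0.043,-0.089,1,-12.2,-48.5,7.2,0.016,-0.043,-0.089,1,-7.5,-49.3,8.3,0.016,-0.043,-0.089,1,-2.7,-49.6,9.3,0.016,-0.043,-0.089,1,2.2,-49.5,10.1,0.016,-0.043,-0.089,1,7.0,-48.9,10.7,0.016,-0.043,-0.089,1,11.8,-47.9,11.1,0.016,-0.043,-0.089]
}}

```text
t: 1.65
eef_pos: [0.4938, 0.0566, 0.2942]
tool_rot: [0.22, -0.326, 0.909, -0.138]
contact_force: [0.5, -0.7, 0.3]
gripper_width: 1.004
```

Run:
```python
from plan import *
c=snap('wrist','w2');o=bot.get_obs();print(o['t'],o['eef_pos'],o['tool_rot'],o['q'].round(2))
A,cc=console([.586,-.039,-.2]);K,r,t=load('w2')
q=o['tool_rot'];M=R.from_quat([*q[1:],q[0]]).as_matrix()
print('in panel frame',A.T@(o['eef_pos']-cc), 'tool yaw',R.from_matrix(tool(A,0).T@M).as_rotvec())
cv2.imwrite('pics/w2b.png',cv2.resize(c['pixels'],(800,500),interpolation=2))
```

```text
1.7 [0.49402624 0.04948063 0.29391688] [ 0.21903256 -0.32455577  0.90944623 -0.13998515] [-0.77 -0.1   0.34  2.27  0.61  0.63  1.39]
in panel frame [-0.00882877  0.06844455  0.20014571] tool yaw [ 0.01310242  0.00373938 -0.88903806]
```

View pics/w2b.png

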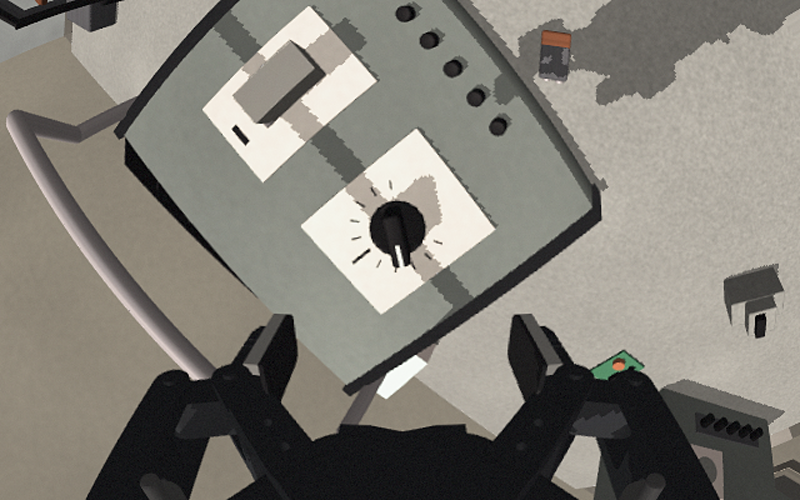

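Wrist view: knob plate corners (800-wide) at (418,129),(496,227),(381,313),(302,226); switch plate (311,6),(377,80),(262,181),(203,110); grip bar's pointer end at about (402,266), white pointer line (395,245)-(402,266).

```bash
cat > fit2.py <<'E'
import io,contextlib
with contextlib.redirect_stdout(io.StringIO()): from fit import *
K2,r2,t2=load('w2')
def fe(X,K,r,t):
    return cv2.fisheye.projectPoints(X.reshape(-1,1,3),r.reshape(3,1),t.reshape(3,1),K,np.zeros((4,1)))[0][:,0]
P2=np.array([P[2],P[3],P[0],P[1],P[6],P[7],P[4],P[5]])
U2=np.array([(418,129),(496,227),(381,313),(302,226),(377+0,80),(377,80),(262,181),(203,110)],float)/1.25
U2[4]=np.array((311,6))/1.25
f2=lambda p:(fe(W(p,P2),K2,r2,t2)-U2)
s=least_squares(lambda p:f2(p).ravel(),[.586,-.039,-.2]);print('wrist',s.x,f2(s.x).round(1).tolist())
s=least_squares(lambda p:np.r_[f2(p).ravel(),(prj(p,P[:8])-U[:8]).ravel()],s.x);print('both',s.x,np.abs(s.fun).max(),f2(s.x).mean(0),(prj(s.x,P[:8])-U[:8]).mean(0))
for a in np.arange(-1.2,-.5,.1):
    Q=np.array([pl(.075,k*np.cos(a),-k*np.sin(a),.048) for k in(.021,0,-.021)])
    print(round(a,2),(fe(W(s.x,Q),K2,r2,t2)*1.25).round(0).ravel())
E
python3 fit2.py
python3 -c "
import cv2
a=cv2.imread('pics/w2.png')[150:225,285:360];cv2.imwrite('pics/w2k.png',cv2.resize(a,(600,600),interpolation=2))"
```

```text
wrist [ 0.58518196 -0.03596939 -0.19259539] [[-0.6, -1.3], [0.6, 1.7], [0.6, 1.4], [-1.3, -0.3], [-1.3, -1.3], [0.7, 0.4], [0.9, 1.4], [-0.9, -0.9]]
both [ 0.58543353 -0.03630677 -0.19319378] 1.7163577773225427 [-0.49422734  0.09201254] [-0.78720785 -0.32851503]
-1.2 [405. 268. 397. 242. 388. 216.]
-1.1 [403. 268. 397. 242. 390. 215.]
-1.0 [400. 269. 397. 242. 393. 215.]
-0.9 [397. 269. 397. 242. 396. 215.]
-0.8 [394. 269. 397. 242. 399. 215.]
-0.7 [392. 268. 397. 242. 402. 215.]
-0.6 [389. 268. 397. 242. 405. 216.]
```

View pics/w2k.png

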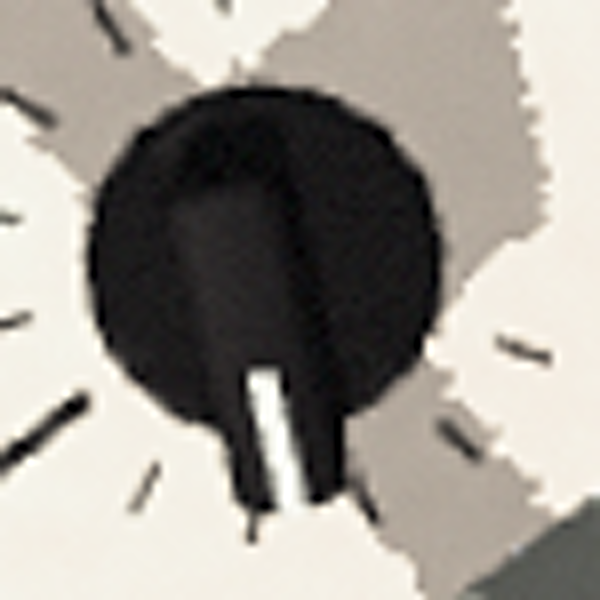

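```bash
cat >> plan.py <<'E'
A,c=console([.5854,-.0363,-.1932])
def pan():
    o=bot.get_obs();q=o['tool_rot'];M=R.from_quat([*q[1:],q[0]]).as_matrix()
    print('t',o['t'],'panel mm',(A.T@(o['eef_pos']-c)*1000).round(1),'rot',R.from_matrix(tool(A,0).T@M).as_rotvec().round(3),'F panel',(A.T@o['contact_force']).round(1),'w',o['gripper_width'],'q',o['q'].round(2))
E
python3 - <<'E'
from plan import *
pan(); M=tool(A,-1.08)
rows(c+A@[0,.075,.08],M,7,1)
E
```

```text
t 1.7 panel mm [ -7.5  66.6 199.4] rot [ 0.016  0.005 -0.883] F panel [ 0.5 -6.5 -0.7] w 0.9973538825966033 q [-0.77 -0.1   0.34  2.27  0.61  0.63  1.39]
7 rows: dist 120 mm, turn/row 1.6 deg
[1,-1.8,0.1,17.0,-0.002,-0.002,-0.028,1,-1.8,0.1,17.0,-0.002,-0.002,-0.028,1,-1.7,-0.0,17.0,-0.002,-0.002,-0.028,1,-1.7,-0.1,17.0,-0.002,-0.002,-0.028,1,-1.7,-0.2,17.0,-0.002,-0.002,-0.028,1,-1.6,-0.2,17.0,-0.002,-0.002,-0.028,1,-1.6,-0.3,17.0,-0.002,-0.002,-0.028]
```

{"method": "drive_tool", "body": {
  "series": [1,-1.8,0,17,-0.002,-0.002,-0.028,1,-1.8,0,17,-0.002,-0.002,-0.028,1,-1.7,0,17,-0.002,-0.002,-0.028,1,-1.7,0,17,-0.002,-0.002,-0.028,1,-1.7,0,17,-0.002,-0.002,-0.028,1,-1.6,0,17,-0.002,-0.002,-0.028,1,-1.6,0,17,-0.002,-0.002,-0.028,1,0,0,0,0,0,0,1,0,0,0,0,0,0,1,0,0,0,0,0,0]
}}

```text
t: 2.95
eef_pos: [0.5593, 0.055, 0.1948]
tool_rot: [0.209, -0.415, 0.873, -0.15]
contact_force: [-0.0, 0.6, 0.1]
gripper_width: 1.001
```

Run:
```python
from plan import *
pan(); M=tool(A,-1.08)
rows(c+A@[0,.075,.04],M,4,1)
```

```text
t 2.95 panel mm [-2.4 84.6 82. ] rot [-0.009 -0.002 -1.078] F panel [-0.1  0.6  0.1] w 1.001004904213648 q [-0.7   0.2   0.39  2.26  0.62  0.29  1.57]
4 rows: dist 43 mm, turn/row 0.1 deg
[1,1.9,-1.7,10.5,0.002,0.001,-0.0,1,1.9,-1.7,10.5,0.002,0.001,-0.0,1,1.9,-1.7,10.5,0.002,0.001,-0.0,1,1.8,-1.7,10.5,0.002,0.001,-0.0]
```

{"method": "drive_tool", "body": {
  "series": [1,1.9,-1.7,9,0.002,0.001,0,1,1.9,-1.7,9,0.002,0.001,0,1,1.9,-1.7,9,0.002,0.001,0,1,1.8,-1.7,9,0.002,0.001,0,1,0,0,0,0,0,0]
}}

```text
t: 3.58
eef_pos: [0.5772, 0.0409, 0.1633]
tool_rot: [0.208, -0.414, 0.873, -0.154]
contact_force: [0.3, 0.1, 0.5]
gripper_width: 1.001
```

Run:
```python
from plan import *
pan()
```

```text
t 3.575 panel mm [-0.7 74.2 44.6] rot [ 1.000e-03  0.000e+00 -1.079e+00] F panel [0.5 0.1 0.3] w 1.0008727083820805 q [-0.66  0.29  0.41  2.25  0.68  0.19  1.52]
```

{"method": "drive_tool", "body": {
  "series": [-1,0,0,0,0,0,0,-1,0,0,0,0,0,0,-1,0,0,0,0,0,0,-1,0,0,0,0,0,0,-1,0,0,0,0,0,0,-1,0,0,0,0,0,0,-1,0,0,0,0,0,0,-1,0,0,0,0,0,0],
  "force": 30
}}

```text
t: 4.58
eef_pos: [0.5774, 0.0414, 0.1646]
tool_rot: [0.209, -0.414, 0.873, -0.154]
contact_force: [-4.2, -0.5, 6.3]
gripper_width: 0.16
```

Run:
```python
from plan import *
pan()
```

```text
t 4.575 panel mm [ 0.1 74.7 45.7] rot [ 1.000e-03 -2.000e-03 -1.078e+00] F panel [-0.4 -1.3  7.4] w 0.16002368292023092 q [-0.66  0.29  0.41  2.25  0.68  0.19  1.53]
```

{"method": "drive_tool", "body": {
  "series": [-1,0,0,0,0,0,0.12,-1,0,0,0,0,0,0.12,-1,0,0,0,0,0,0.12,-1,0,0,0,0,0,0.12,-1,0,0,0,0,0,0]
}}

```text
t: 5.2
eef_pos: [0.5773, 0.0415, 0.1646]
tool_rot: [0.24, -0.194, 0.946, -0.1]
contact_force: [-4.2, -0.3, 5.6]
gripper_width: 0.158
```

Run:
```python
from plan import *
pan()
```

```text
t 5.2 panel mm [-0.  74.8 45.7] rot [ 0.    -0.002 -0.597] F panel [-0.7 -1.1  6.9] w 0.15760676021431586 q [-0.72  0.3   0.48  2.25  0.59  0.18  1.13]
```

Good; finish the turn.

{"method": "drive_tool", "body": {
  "series": [-1,0,0,0,0,0,0.12,-1,0,0,0,0,0,0.12,-1,0,0,0,0,0,0.12,-1,0,0,0,0,0,0.12,-1,0,0,0,0,0,0.117,-1,0,0,0,0,0,0,-1,0,0,0,0,0,0]
}}

```text
t: 6.08
eef_pos: [0.5773, 0.0417, 0.1645]
tool_rot: [0.259, 0.092, 0.961, -0.025]
contact_force: [-3.5, -0.5, 5.3]
gripper_width: 0.155
```

Run:
```python
from plan import *
pan();snap('wrist','w3')
```

```text
t 6.075 panel mm [-0.1 75.  45.7] rot [-0.001 -0.002 -0.001] F panel [-0.2 -1.1  6.2] w 0.15517688139665642 q [-0.74  0.3   0.51  2.26  0.55  0.17  0.57]
```

{"method": "drive_tool", "body": {
  "series": [0.6,0,0,0,0,0,0,0.6,0,0,0,0,0,0,0.6,0,0,0,0,0,0,0.6,0,0,0,0,0,0,0.6,0,0,-15,0,0,0,0.6,0,0,-25,0,0,0,0.6,0,0,-25,0,0,0,0.6,0,0,-25,0,0,0,0.6,0,0,-10,0,0,0,0.6,0,0,0,0,0,0,0.6,0,0,0,0,0,0]
}}

```text
t: 7.5
eef_pos: [0.528, 0.051, 0.2501]
tool_rot: [0.258, 0.092, 0.961, -0.026]
contact_force: [0.6, 0.2, -0.1]
gripper_width: 0.797
```

Run:
```python
from plan import *
pan();c=snap('wrist','w4');cv2.imwrite('pics/w4b.png',cv2.resize(c['pixels'],(800,500),interpolation=2))
```

```text
t 7.5 panel mm [ -0.8  74.6 144.8] rot [ 0.001 -0.001 -0.002] F panel [ 0.4  0.3 -0.3] w 0.7973698791695395 q [-0.86  0.03  0.51  2.27  0.6   0.45  0.53]
```

View pics/w4b.png

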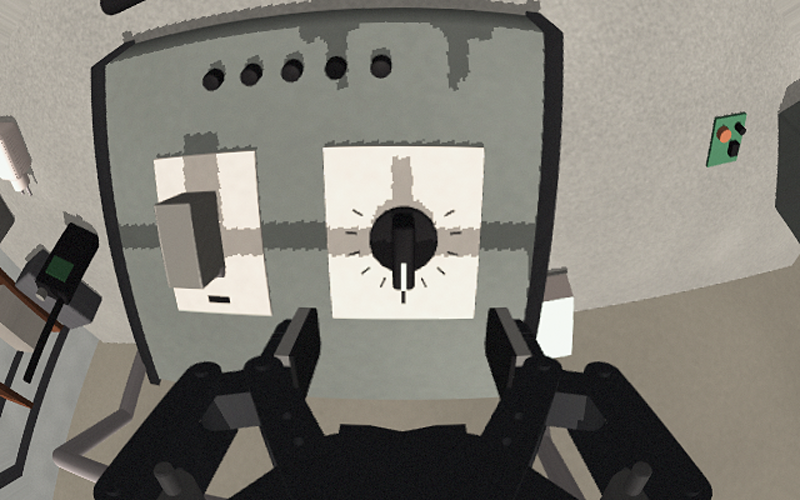

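Pointer (403,265–290) lines up with the long mark (403,297), so the knob is done. Now over the guard.

Run:
```python
from plan import *
rows(c+A@[-.023,-.075,.11],tool(A,0),8,.6)
```

```text
8 rows: dist 155 mm, turn/row 0.0 deg
[0.6,2.8,-18.7,4.4,-0.0,0.0,0.0,0.6,2.8,-18.7,4.4,-0.0,0.0,0.0,0.6,2.8,-18.7,4.4,-0.0,0.0,0.0,0.6,2.8,-18.7,4.4,-0.0,0.0,0.0,0.6,2.8,-18.7,4.4,-0.0,0.0,0.0,0.6,2.8,-18.7,4.3,-0.0,0.0,0.0,0.6,2.8,-18.7,4.3,-0.0,0.0,0.0,0.6,2.8,-18.7,4.3,-0.0,0.0,0.0]
```

{"method": "drive_tool", "body": {
  "series": [0.6,2.8,-18.7,4.4,0,0,0,0.6,2.8,-18.7,4.4,0,0,0,0.6,2.8,-18.7,4.4,0,0,0,0.6,2.8,-18.7,4.4,0,0,0,0.6,2.8,-18.7,4.4,0,0,0,0.6,2.8,-18.7,4.3,0,0,0,0.6,2.8,-18.7,4.3,0,0,0,0.6,2.8,-18.7,4.3,0,0,0,0.6,0,0,0,0,0,0,0.6,0,0,0,0,0,0]
}}

```text
t: 8.8
eef_pos: [0.4975, -0.0957, 0.2092]
tool_rot: [0.258, 0.093, 0.961, -0.025]
contact_force: [0.5, 0.4, 0.4]
gripper_width: 0.8
```

Run:
```python
from plan import *
pan();c0=snap('wrist','w5')
rows(c+A@[-.023,-.075,.045],tool(A,0),5,.6)
```

```text
t 8.8 panel mm [-22.7 -75.2 110.4] rot [ 0.    -0.001 -0.001] F panel [0.6 0.4 0.1] w 0.800476205917697 q [-0.59  0.05  0.63  2.38  0.25  0.2   1.18]
5 rows: dist 65 mm, turn/row 0.0 deg
[0.6,0.1,-0.1,13.1,0.0,0.0,0.0,0.6,0.1,-0.1,13.1,0.0,0.0,0.0,0.6,0.1,-0.1,13.1,0.0,0.0,0.0,0.6,0.1,-0.1,13.1,0.0,0.0,0.0,0.6,0.1,-0.1,13.1,0.0,0.0,0.0]
```

Run:
```python
from plan import *
T=lambda b: tool(A,0)@R.from_euler('y',b).as_matrix()
rows(c+A@[-.020,-.075,.08],T(.26),4,.6)
rows(c+A@[-.020,-.075,.046],T(.26),3,.6,c+A@[-.020,-.075,.08],T(.26))
```

```text
4 rows: dist 31 mm, turn/row 3.7 deg
[0.6,-0.6,-0.1,7.6,-0.0,0.065,0.001,0.6,-1.1,-0.1,7.6,-0.0,0.065,0.001,0.6,-1.6,-0.1,7.5,-0.0,0.065,0.001,0.6,-2.1,-0.1,7.3,-0.0,0.065,0.001]
3 rows: dist 34 mm, turn/row 0.0 deg
[0.6,-2.9,0.0,11.0,0.0,0.0,0.0,0.6,-2.9,0.0,11.0,0.0,0.0,0.0,0.6,-2.9,0.0,11.0,0.0,0.0,0.0]
```

{"method": "drive_tool", "body": {
  "series": [0.6,-0.6,0,7.6,0,0.065,0,0.6,-1.1,0,7.6,0,0.065,0,0.6,-1.6,0,7.5,0,0.065,0,0.6,-2.1,0,7.3,0,0.065,0,0.6,0,0,0,0,0,0,0.6,0,0,0,0,0,0]
}}

```text
t: 9.6
eef_pos: [0.5143, -0.0985, 0.1841]
tool_rot: [0.132, 0.095, 0.987, -0.013]
contact_force: [0.2, 0.3, -0.1]
gripper_width: 0.801
```

Run:
```python
from plan import *
pan();c0=snap('wrist','w6');cv2.imwrite('pics/w6b.png',cv2.resize(c0['pixels'],(800,500),interpolation=2))
```

```text
t 9.6 panel mm [-20.5 -74.7  80.1] rot [ 0.     0.258 -0.002] F panel [ 0.   0.3 -0.1] w 0.8007851333924106 q [-0.39  0.22  0.51  2.19 -0.16  0.5   1.6 ]
```

View pics/w6b.png

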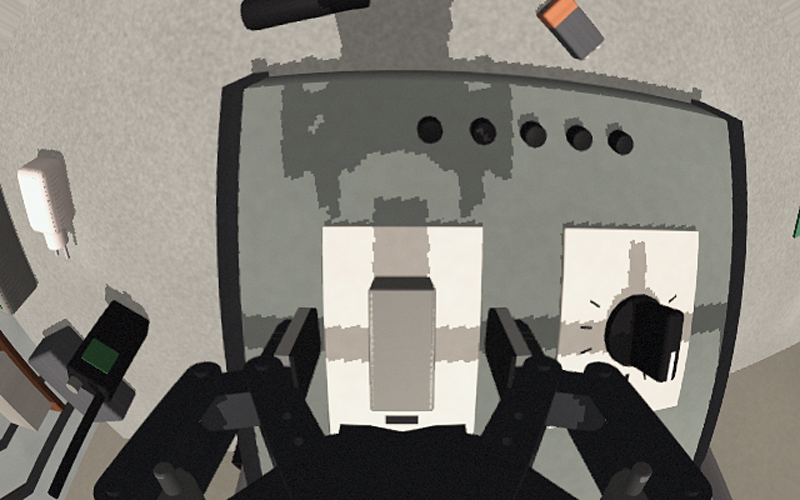

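Guard (369–436, 275–410) is centred between the fingers. Descend and pinch.

{"method": "drive_tool", "body": {
  "series": [0.6,-2.9,0,11,0,0,0,0.6,-2.9,0,11,0,0,0,0.6,-2.9,0,11,0,0,0,0.6,0,0,0,0,0,0,-1,0,0,0,0,0,0,-1,0,0,0,0,0,0,-1,0,0,0,0,0,0,-1,0,0,0,0,0,0,-1,0,0,0,0,0,0,-1,0,0,0,0,0,0,-1,0,0,0,0,0,0],
  "force": 25
}}

```text
t: 11.02
eef_pos: [0.5316, -0.1022, 0.1549]
tool_rot: [0.132, 0.095, 0.987, -0.013]
contact_force: [-3.0, -0.8, 4.7]
gripper_width: 0.344
```

Run:
```python
from plan import *
pan()
# pinch: TCP arc with tilt b0->b1; contact centre = TCP+9 along tool z; rigidly fixed on guard
T=lambda b: tool(A,0)@R.from_euler('y',b).as_matrix()
o=bot.get_obs();tp=A.T@(o['eef_pos']-c); b0=.26; L=.009
z=lambda b: np.array([-np.sin(b),0,-np.cos(b)])
h=np.array([.022,-.075,.018]); v=tp+L*z(b0)-h
print('pivot rel hinge',v*1000)
N=18; th=np.linspace(0,1.80,N+1); b=np.linspace(b0,.05,N+1)
pos=[h+R.from_euler('y',t).apply(v)-L*z(x) for t,x in zip(th,b)]
print((np.array(pos)*1000).round(0)[::3].tolist())
out=[]
for k in range(N):
    d=T(b[k]).T@A@(pos[k+1]-pos[k])*1000; out+=[-1,round(d[0],1),0,round(d[2],1),0,round(b[k+1]-b[k],4),0]
print(str(out[:7*9]).replace(' ',''));print(str(out[7*9:]).replace(' ',''))
```

```text
t 11.025 panel mm [-19.8 -75.   46. ] rot [-0.     0.258 -0.002] F panel [-0.1 -1.4  5.4] w 0.3439524893009478 q [-0.33  0.3   0.46  2.18 -0.24  0.44  1.67]
pivot rel hinge [-4.41584072e+01  3.86179408e-02  1.93107248e+01]
[[-20.0, -75.0, 46.0], [-12.0, -75.0, 58.0], [-2.0, -75.0, 68.0], [11.0, -75.0, 73.0], [25.0, -75.0, 75.0], [39.0, -75.0, 72.0], [51.0, -75.0, 66.0]]
[-1,np.float64(-0.9),0,np.float64(-4.7),0,np.float64(-0.0117),0,-1,np.float64(-1.4),0,np.float64(-4.6),0,np.float64(-0.0117),0,-1,np.float64(-1.9),0,np.float64(-4.4),0,np.float64(-0.0117),0,-1,np.float64(-2.4),0,np.float64(-4.1),0,np.float64(-0.0117),0,-1,np.float64(-2.8),0,np.float64(-3.8),0,np.float64(-0.0117),0,-1,np.float64(-3.2),0,np.float64(-3.5),0,np.float64(-0.0117),0,-1,np.float64(-3.6),0,np.float64(-3.1),0,np.float64(-0.0117),0,-1,np.float64(-3.9),0,np.float64(-2.7),0,np.float64(-0.0117),0,-1,np.float64(-4.2),0,np.float64(-2.2),0,np.float64(-0.0117),0]
[-1,np.float64(-4.4),0,np.float64(-1.7),0,np.float64(-0.0117),0,-1,np.float64(-4.6),0,np.float64(-1.2),0,np.float64(-0.0117),0,-1,np.float64(-4.7),0,np.float64(-0.7),0,np.float64(-0.0117),0,-1,np.float64(-4.7),0,np.float64(-0.1),0,np.float64(-0.0117),0,-1,np.float64(-4.7),0,np.float64(0.4),0,np.float64(-0.0117),0,-1,np.float64(-4.6),0,np.float64(0.9),0,np.float64(-0.0117),0,-1,np.float64(-4.5),0,np.float64(1.5),0,np.float64(-0.0117),0,-1,np.float64(-4.3),0,np.float64(2.0),0,np.float64(-0.0117),0,-1,np.float64(-4.1),0,np.float64(2.4),0,np.float64(-0.0117),0]
```

{"method": "drive_tool", "body": {
  "series": [-1,-0.9,0,-4.7,0,-0.012,0,-1,-1.4,0,-4.6,0,-0.012,0,-1,-1.9,0,-4.4,0,-0.012,0,-1,-2.4,0,-4.1,0,-0.012,0,-1,-2.8,0,-3.8,0,-0.012,0,-1,-3.2,0,-3.5,0,-0.012,0,-1,-3.6,0,-3.1,0,-0.012,0,-1,-3.9,0,-2.7,0,-0.012,0,-1,-4.2,0,-2.2,0,-0.012,0]
}}

```text
t: 12.15
eef_pos: [0.5431, -0.1044, 0.1935]
tool_rot: [0.184, 0.094, 0.978, -0.018]
contact_force: [-3.8, -1.4, -6.7]
gripper_width: 0.346
```

```bash
python3 -c "
from plan import *
pan()"
```

```text
t 12.15 panel mm [  9.6 -74.9  73.5] rot [-0.     0.153 -0.002] F panel [-6.3 -2.1 -4.1] w 0.3462186751297321 q [-0.4   0.22  0.51  2.2  -0.17  0.39  1.61]
```

{"method": "drive_tool", "body": {
  "series": [-1,-4.4,0,-1.7,0,-0.012,0,-1,-4.6,0,-1.2,0,-0.012,0,-1,-4.7,0,-0.7,0,-0.012,0,-1,-4.7,0,-0.1,0,-0.012,0,-1,-4.7,0,0.4,0,-0.012,0,-1,-4.6,0,0.9,0,-0.012,0,-1,-4.5,0,1.5,0,-0.012,0,-1,-4.3,0,2,0,-0.012,0,-1,-4.1,0,2.4,0,-0.012,0,-1,0,0,0,0,0,0]
}}

```text
t: 13.4
eef_pos: [0.5832, -0.1122, 0.2087]
tool_rot: [0.238, 0.093, 0.966, -0.023]
contact_force: [-4.7, -0.7, 0.8]
gripper_width: 0.35
```

```bash
python3 -c "
from plan import *
pan();c0=snap('wrist','w7');cv2.imwrite('pics/w7b.png',cv2.resize(c0['pixels'],(800,500),interpolation=2))"
```

```text
t 13.4 panel mm [ 52.6 -75.   66.3] rot [-0.     0.04  -0.001] F panel [-3.4 -1.6  2.9] w 0.3500769584601062 q [-0.37  0.23  0.49  2.17 -0.19  0.29  1.63]
```

View pics/w7b.png

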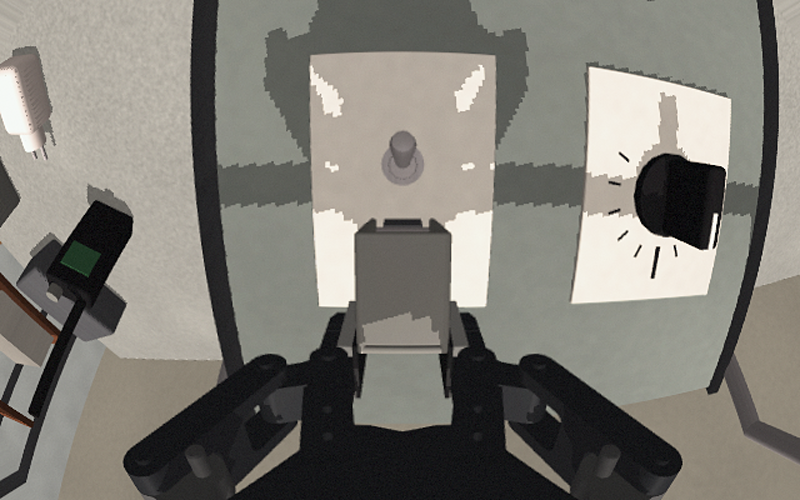

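Guard stands up in the pinch (355–450, 225–350), bat exposed at (403,150), leaning down the slope. A little further to the stop, then release.

{"method": "drive_tool", "body": {
  "series": [-1,-1.8,0,1.2,0,0,0,-1,-1.7,0,1.2,0,0,0,-1,0,0,0,0,0,0]
}}

```text
t: 13.82
eef_pos: [0.5874, -0.113, 0.2084]
tool_rot: [0.238, 0.093, 0.966, -0.023]
contact_force: [-6.1, -0.7, 2.1]
gripper_width: 0.344
```

```bash
python3 -c "
from plan import *
pan()"
```

```text
t 13.825 panel mm [ 56.1 -74.9  63.9] rot [-0.001  0.04  -0.001] F panel [-4.  -1.9  4.8] w 0.344381198766153 q [-0.37  0.24  0.48  2.16 -0.2   0.29  1.64]
```

{"method": "drive_tool", "body": {
  "series": [0.4,0,0,0,0,0,0,0.4,0,0,0,0,0,0,0.4,0,0,0,0,0,0,0.4,0,0,0,0,0,0,0.4,0,0,-10,0,0,0,0.4,0,0,-15,0,0,0,0.4,0,0,-15,0,0,0,0.4,0,0,-15,0,0,0,0.4,0,0,0,0,0,0]
}}

```text
t: 14.95
eef_pos: [0.5618, -0.1076, 0.2572]
tool_rot: [0.238, 0.093, 0.966, -0.023]
contact_force: [0.3, 0.7, 0.3]
gripper_width: 0.696
```

Run:
```python
from plan import *
pan()
T=lambda b: tool(A,0)@R.from_euler('y',b).as_matrix()
rows(c+A@[-.046,-.075,.105],T(.3),6,-1)
rows(c+A@[-.046,-.075,.054],T(.3),4,-1,c+A@[-.046,-.075,.105],T(.3))
```

```text
t 14.95 panel mm [ 57.9 -74.5 119.2] rot [-0.002  0.04  -0.001] F panel [0.3 0.8 0.2] w 0.6960971404456416 q [-0.52  0.11  0.61  2.18 -0.02  0.4   1.47]
6 rows: dist 105 mm, turn/row 2.5 deg
[-1,17.2,-0.1,3.1,0.0,0.043,0.0,-1,17.1,-0.1,3.8,0.0,0.043,0.0,-1,16.9,-0.1,4.5,0.0,0.043,0.0,-1,16.7,-0.1,5.3,0.0,0.043,0.0,-1,16.4,-0.1,6.0,0.0,0.043,0.0,-1,16.2,-0.1,6.7,0.0,0.043,0.0]
4 rows: dist 51 mm, turn/row 0.0 deg
[-1,-3.8,0.0,12.2,0.0,0.0,0.0,-1,-3.8,0.0,12.2,0.0,0.0,0.0,-1,-3.8,0.0,12.2,0.0,0.0,0.0,-1,-3.8,0.0,12.2,0.0,0.0,0.0]
```

{"method": "drive_tool", "body": {
  "series": [0.4,17.2,0,0,0,0.043,0,0.4,17.1,0,1,0,0.043,0,-1,16.9,0,4.5,0,0.043,0,-1,16.7,0,6,0,0.043,0,-1,16.4,0,8,0,0.043,0,-1,16.2,0,9,0,0.043,0,-1,0,0,0,0,0,0,-1,0,0,0,0,0,0,-1,0,0,0,0,0,0,-1,0,0,0,0,0,0]
}}

```text
t: 16.2
eef_pos: [0.4792, -0.0918, 0.1924]
tool_rot: [0.111, 0.095, 0.989, -0.011]
contact_force: [0.1, 0.4, -1.6]
gripper_width: -0.001
```

Run:
```python
from plan import *
pan();c0=snap('wrist','w8');cv2.imwrite('pics/w8b.png',cv2.resize(c0['pixels'],(800,500),interpolation=2))
T=lambda b: tool(A,0)@R.from_euler('y',b).as_matrix()
rows(c+A@[-.046,-.075,.054],T(.3),5,-1)
```

```text
t 16.2 panel mm [-47.3 -74.8 105.2] rot [-0.     0.3   -0.002] F panel [-0.8  0.4 -1.4] w -0.0005368080307587189 q [-0.48  0.15  0.58  2.23 -0.11  0.56  1.55]
5 rows: dist 51 mm, turn/row 0.0 deg
[-1,-3.3,-0.0,9.7,-0.0,0.0,0.0,-1,-3.3,-0.0,9.7,-0.0,0.0,0.0,-1,-3.3,-0.0,9.7,-0.0,0.0,0.0,-1,-3.3,-0.0,9.7,-0.0,0.0,0.0,-1,-3.3,-0.0,9.7,-0.0,0.0,0.0]
```

View pics/w8b.png

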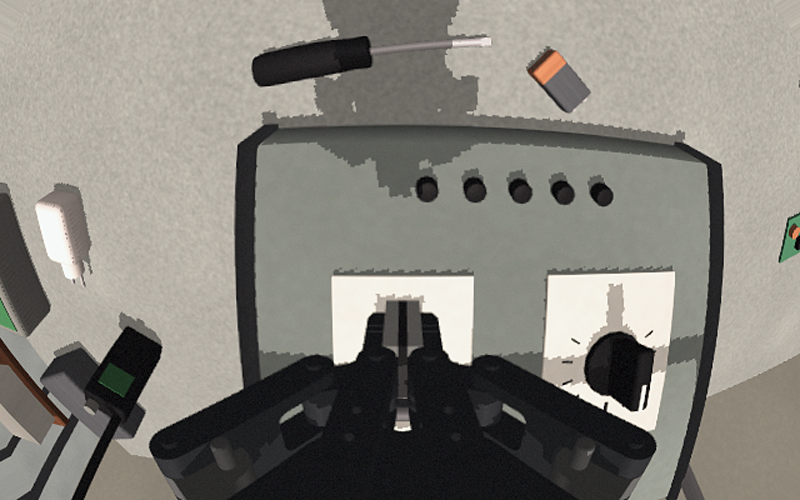

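{"method": "drive_tool", "body": {
  "series": [-1,-3.3,0,9.7,0,0,0,-1,-3.3,0,9.7,0,0,0,-1,-3.3,0,9.7,0,0,0,-1,-3.3,0,9.7,0,0,0,-1,-3.3,0,9.7,0,0,0,-1,0,0,0,0,0,0,-1,0,0,0,0,0,0]
}}

```text
t: 17.12
eef_pos: [0.5052, -0.0971, 0.1485]
tool_rot: [0.111, 0.095, 0.989, -0.011]
contact_force: [0.9, -0.1, 0.2]
gripper_width: -0.001
```

```bash
python3 -c "
from plan import *
pan()"
```

```text
t 17.125 panel mm [-46.4 -75.   53.8] rot [ 0.     0.301 -0.001] F panel [ 0.9  0.1 -0.3] w -0.0009120381274455796 q [-0.39  0.29  0.51  2.21 -0.26  0.47  1.69]
```

{"method": "drive_tool", "body": {
  "series": [-1,-4.8,0,-1.5,0,0,0,-1,-4.8,0,-1.5,0,0,0,-1,-4.8,0,-1.5,0,0,0,-1,-4.8,0,-1.5,0,0,0,-1,-4.8,0,-1.5,0,0,0,-1,-4.8,0,-1.5,0,0,0,-1,0,0,0,0,0,0]
}}

```text
t: 18.0
eef_pos: [0.5319, -0.1021, 0.1641]
tool_rot: [0.112, 0.095, 0.989, -0.011]
contact_force: [0.2, -0.1, -0.4]
gripper_width: -0.002
```

```bash
python3 -c "
from plan import *
pan()"
```

```text
t 18.0 panel mm [-15.  -74.8  53.8] rot [ 0.     0.299 -0.002] F panel [-0.1 -0.1 -0.4] w -0.0015013337727305728 q [-0.38  0.3   0.52  2.14 -0.26  0.52  1.69]
```

No force left, so the bat has probably snapped over. Back off and look.

{"method": "drive_tool", "body": {
  "series": [-1,10,0,3,0,0,0,-1,10,0,3,0,0,0,-1,10,0,0,0,0,0,-1,10,0,-20,0,0,0,-1,10,0,-25,0,-0.03,0,-1,10,0,-25,0,-0.03,0,-1,10,0,-25,0,-0.03,0,-1,0,0,0,0,-0.03,0,-1,0,0,0,0,0,0,-1,0,0,0,0,0,0]
}}

```text
t: 19.25
eef_pos: [0.4424, -0.0847, 0.2332]
tool_rot: [0.17, 0.094, 0.981, -0.017]
contact_force: [-0.0, 0.3, -0.2]
gripper_width: 0.001
```

Run:
```python
from plan import *
pan();c0=snap('wrist','w9');d=snap('side','d9')
a=cv2.resize(c0['pixels'][190:400,150:600],(800,373),interpolation=2)
b=cv2.resize(d['pixels'][130:250,280:420],(262,225),interpolation=2)
s=cv2.resize(snap('scene','s9')['pixels'][190:260,245:395],(482,225),interpolation=2)
cv2.imwrite('pics/m9.png',np.vstack([a,np.hstack([b,s,np.zeros((225,800-262-482,3),np.uint8)])]))
```

```text
t 19.25 panel mm [-59.4 -75.  159.3] rot [ 0.     0.181 -0.002] F panel [-0.2  0.2 -0.1] w 0.0009825340535829813 q [-0.62 -0.08  0.61  2.34  0.22  0.54  1.21]
```

View pics/m9.png

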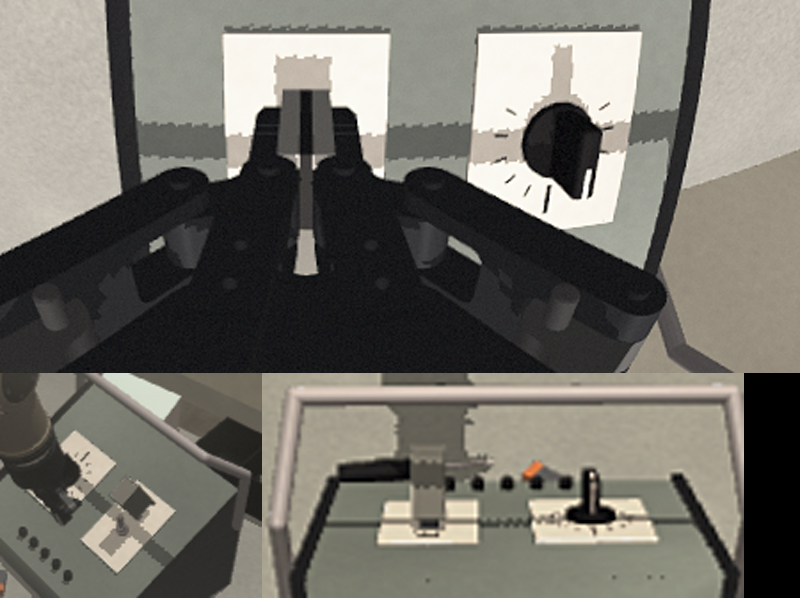

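{"method": "drive_tool", "body": {
  "series": [1,-10,0,-2,0,0,0,1,-10,0,-2,0,0,0,1,-10,0,-2,0,0,0,1,-10,0,-2,0,0,0,1,-10,0,-2,0,0,0,1,0,0,0,0,0,0,1,0,0,0,0,0,0,1,0,0,0,0,0,0]
}}

```text
t: 20.4
eef_pos: [0.485, -0.093, 0.2594]
tool_rot: [0.17, 0.094, 0.981, -0.017]
contact_force: [0.8, 0.5, 0.3]
gripper_width: 1.0
```

```bash
cat > chk.py <<'E'
from plan import *
from fit2 import fe
pan();w=snap('wrist','w10')
K,r,t=load('w10');Kd,rd,td=load('d9');Ks,rs,ts=load('s9')
def show(n,q):
    X=(c+A@np.array(q)).reshape(1,3)
    print(n,'wrist',fe(X,K,r,t)[0].round(1),'side',cv2.projectPoints(X,rd,td,Kd,None)[0][0,0].round(1),'scene',cv2.projectPoints(X,rs,ts,Ks,None)[0][0,0].round(1))
u=lambda x,z,y=0:[x/1000,-.075+y/1000,z/1000]
for l in(-.38,.38): show('bat%.2f'%l,u(-10+31*np.sin(l),10+31*np.cos(l)))
show('batfoot',u(-10,10))
for th in(1.5,1.65,1.75,1.85):
  for y in(15,-15):
    a=np.array([-np.cos(th),np.sin(th)]);o=np.array([np.sin(th),np.cos(th)]);e=np.array([22,18])+60*a+32*o
    show('guardtop%.2f,%d'%(th,y),u(*e,y))
sl=np.s_[150:330,220:420]
x=cv2.resize(w['pixels'][sl],(600,540),interpolation=2);cv2.imwrite('pics/w10b.png',x)
d=cv2.imread('pics/d9.png')[170:230,320:390];np.save('pics/x.npy',0)
d=cv2.resize(d,(400,343),interpolation=2)
x=cv2.resize(x,(400,360))
s=cv2.resize(cv2.imread('pics/s9.png')[195:250,275:345],(400,314),interpolation=2)
cv2.imwrite('pics/f.png',np.hstack([x,cv2.copyMakeBorder(d,0,17,0,0,cv2.BORDER_CONSTANT)]))
E
python3 chk.py | grep -v '^wrist \[\|^both\|^-'
```

```text
t 20.4 panel mm [ -8.7 -74.9 160.2] rot [-0.     0.181 -0.002] F panel [ 0.7  0.6 -0.1] w 1.0003437073150845 q [-0.62 -0.03  0.66  2.23  0.12  0.6   1.33]
bat-0.38 wrist [322.1 206.4] side [338.1 211.5] scene [296.9 222.1]
bat0.38 wrist [322.1 233.1] side [343.7 205.6] scene [296.7 224.1]
batfoot wrist [322.  213.4] side [344.4 212.7] scene [296.9 232.3]
guardtop1.50,15 wrist [341.7 306.8] side [346.8 184. ] scene [301.2 214.5]
guardtop1.50,-15 wrist [302.4 306.8] side [353.9 189.7] scene [290.6 214.6]
guardtop1.65,15 wrist [341.  313.7] side [349.6 182.4] scene [301.2 216.9]
guardtop1.65,-15 wrist [303.  313.7] side [356.7 188.1] scene [290.5 217. ]
guardtop1.75,15 wrist [340.6 317.2] side [351.5 181.6] scene [301.1 218.7]
guardtop1.75,-15 wrist [303.4 317.2] side [358.6 187.3] scene [290.5 218.8]
guardtop1.85,15 wrist [340.1 319.8] side [353.2 181. ] scene [301.1 220.7]
guardtop1.85,-15 wrist [303.8 319.7] side [360.3 186.6] scene [290.4 220.8]
```

View pics/f.png

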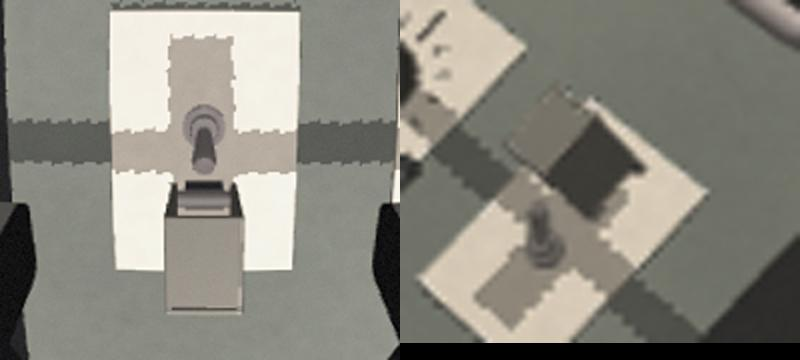

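```bash
cat > g.py <<'E'
import io,contextlib
with contextlib.redirect_stdout(io.StringIO()): from chk import *
for th in(1.6,1.7,1.8,1.85):
  a=np.array([-np.cos(th),np.sin(th)]);o=np.array([np.sin(th),np.cos(th)])
  for al,ou in((60,32),(60,-8),(0,32)):
    e=np.array([22,18])+al*a+ou*o
    L=[]
    for y in(15,-15):
      X=(c+A@np.array(u(*e,y))).reshape(1,3)
      L+=[((fe(X,K,r,t)[0]-[220,150])*2).round(0).tolist(),((cv2.projectPoints(X,rd,td,Kd,None)[0][0,0]-[320,170])*[400/70,343/60]+[400,0]).round(0).tolist()]
    print(th,al,ou,*L)
E
python3 g.py
```

```text
1.6 60 32 [242.0, 323.0] [564.0, 74.0] [166.0, 323.0] [605.0, 106.0]
1.6 60 -8 [245.0, 230.0] [507.0, 132.0] [163.0, 230.0] [547.0, 165.0]
1.6 0 32 [235.0, 260.0] [602.0, 130.0] [173.0, 260.0] [641.0, 162.0]
1.7 60 32 [242.0, 331.0] [575.0, 69.0] [166.0, 331.0] [615.0, 101.0]
1.7 60 -8 [245.0, 246.0] [515.0, 123.0] [164.0, 245.0] [555.0, 156.0]
1.7 0 32 [235.0, 257.0] [604.0, 133.0] [173.0, 257.0] [643.0, 165.0]
1.8 60 32 [241.0, 337.0] [585.0, 65.0] [167.0, 337.0] [626.0, 97.0]
1.8 60 -8 [244.0, 260.0] [524.0, 114.0] [164.0, 260.0] [564.0, 147.0]
1.8 0 32 [234.0, 253.0] [605.0, 136.0] [173.0, 253.0] [644.0, 168.0]
1.85 60 32 [240.0, 339.0] [590.0, 63.0] [168.0, 339.0] [631.0, 95.0]
1.85 60 -8 [244.0, 267.0] [529.0, 110.0] [164.0, 267.0] [569.0, 143.0]
1.85 0 32 [234.0, 251.0] [605.0, 138.0] [173.0, 251.0] [645.0, 170.0]
```

The bat tip sits at wrist (322,231.5), which matches +0.38. The guard's end face, however, fits an angle of about 1.5 rather than 1.85, so it slipped in the pinch. I'll push it to its stop from the channel side, fingers slightly apart and well above the bat.

Run:
```python
from plan import *
M=tool(A,0)@R.from_euler('y',.181).as_matrix()
a=c+A@[-.015,-.075,.082];b=c+A@[.013,-.075,.082]
rows(a,M,6,-.6)
rows(b,M,7,-.6,a,M)
```

```text
6 rows: dist 79 mm, turn/row 0.0 deg
[-0.6,-1.3,-0.0,13.0,0.0,0.0,0.0,-0.6,-1.3,-0.0,13.0,0.0,0.0,0.0,-0.6,-1.3,-0.0,13.0,0.0,0.0,0.0,-0.6,-1.3,-0.0,13.0,0.0,0.0,0.0,-0.6,-1.3,-0.0,13.0,0.0,0.0,0.0,-0.6,-1.3,-0.0,13.0,0.0,0.0,0.0]
7 rows: dist 28 mm, turn/row 0.0 deg
[-0.6,-3.9,-0.0,-0.7,0.0,0.0,0.0,-0.6,-3.9,-0.0,-0.7,0.0,0.0,0.0,-0.6,-3.9,-0.0,-0.7,0.0,0.0,0.0,-0.6,-3.9,-0.0,-0.7,0.0,0.0,0.0,-0.6,-3.9,-0.0,-0.7,0.0,0.0,0.0,-0.6,-3.9,-0.0,-0.7,0.0,0.0,0.0,-0.6,-3.9,-0.0,-0.7,0.0,0.0,0.0]
```

{"method": "drive_tool", "body": {
  "series": [-0.6,0,0,0,0,0,0,-0.6,0,0,0,0,0,0,-0.6,0,0,0,0,0,0,-0.6,-1.3,0,13,0,0,0,-0.6,-1.3,0,13,0,0,0,-0.6,-1.3,0,13,0,0,0,-0.6,-1.3,0,13,0,0,0,-0.6,-1.3,0,13,0,0,0,-0.6,-1.3,0,13,0,0,0,-0.6,0,0,0,0,0,0,-0.6,0,0,0,0,0,0]
}}

```text
t: 21.88
eef_pos: [0.5184, -0.0996, 0.1892]
tool_rot: [0.17, 0.094, 0.981, -0.017]
contact_force: [0.1, -0.5, 0.8]
gripper_width: 0.201
```

```bash
python3 -c "
from plan import *
pan()"
```

```text
t 21.875 panel mm [-14.3 -75.   82.3] rot [ 0.     0.18  -0.002] F panel [ 0.6 -0.4  0.6] w 0.20096757019122427 q [-0.51  0.2   0.62  2.24 -0.2   0.41  1.63]
```

{"method": "drive_tool", "body": {
  "series": [-0.6,-3.9,0,-0.7,0,0,0,-0.6,-3.9,0,-0.7,0,0,0,-0.6,-3.9,0,-0.7,0,0,0,-0.6,-3.9,0,-0.7,0,0,0,-0.6,-3.9,0,-0.7,0,0,0,-0.6,-3.9,0,-0.7,0,0,0,-0.6,-3.9,0,-0.7,0,0,0,-0.6,0,0,0,0,0,0]
}}

```text
t: 22.88
eef_pos: [0.5427, -0.1042, 0.203]
tool_rot: [0.17, 0.094, 0.981, -0.017]
contact_force: [0.3, 0.6, -0.6]
gripper_width: 0.199
```

```bash
python3 -c "
from plan import *
pan()"
```

```text
t 22.875 panel mm [ 14.  -74.8  82. ] rot [ 0.     0.179 -0.002] F panel [-0.2  0.7 -0.6] w 0.19937794988428484 q [-0.49  0.22  0.62  2.17 -0.21  0.45  1.65]
```

{"method": "drive_tool", "body": {
  "series": [-0.6,-2.5,0,-0.5,0,0,0,-0.6,-2.5,0,-0.5,0,0,0,-0.6,0,0,0,0,0,0]
}}

```text
t: 23.25
eef_pos: [0.5466, -0.1049, 0.2054]
tool_rot: [0.17, 0.094, 0.981, -0.017]
contact_force: [0.1, -0.1, 0.3]
gripper_width: 0.198
```

```bash
python3 -c "
from plan import *
pan()"
```

```text
t 23.25 panel mm [ 18.6 -74.8  82.1] rot [-0.     0.18  -0.002] F panel [ 0.3 -0.1  0.2] w 0.1979947927555653 q [-0.49  0.22  0.62  2.16 -0.21  0.46  1.65]
```

{"method": "drive_tool", "body": {
  "series": [-0.6,-2,0,-0.4,0,0,0,-0.6,-2,0,-0.4,0,0,0,-0.6,0,0,0,0,0,0]
}}

```text
t: 23.62
eef_pos: [0.5473, -0.1051, 0.2057]
tool_rot: [0.167, 0.094, 0.981, -0.016]
contact_force: [-6.7, 1.8, -2.0]
gripper_width: 0.198
```

```bash
python3 -c "
from plan import *
pan();snap('side','d11');snap('scene','s11');snap('wrist','w11')
for f,g in(('d9','d11'),('s9','s11')):
    a,b=[cv2.imread('pics/%s.png'%k).astype(int) for k in(f,g)]
    w={'d9':np.s_[165:215,335:375],'s9':np.s_[200:240,280:312]}[f]
    m=np.abs(a[w]-b[w]).max(2)>25
    print(f,m.sum());ys=np.where(m.any(1))[0];print(ys.min() if len(ys) else None,ys.max() if len(ys) else None)
"
```

```text
t 23.625 panel mm [ 19.4 -74.8  82. ] rot [ 0.     0.186 -0.002] F panel [-7.   0.5  1.8] w 0.19806355769021602 q [-0.48  0.22  0.62  2.16 -0.22  0.47  1.66]
d9 576
0 48
s9 584
0 39
```

Firm stop felt: 7 N at x = 19.4 against 18.5 predicted for 1.85 rad. Back off to the earlier viewpoint and compare numerically.

{"method": "drive_tool", "body": {
  "series": [-0.6,6.2,0,1.1,0,0,0,-0.6,6.2,0,1.1,0,0,0,-0.6,6.2,0,1.1,0,0,0,-0.6,6.2,0,1.1,0,0,0,-0.6,6.2,0,1.1,0,0,0,-0.6,6.2,0,1.1,0,0,0,1,1.3,0,-20,0,0,0,1,1.3,0,-20,0,0,0,1,1.3,0,-20,0,0,0,1,1.3,0,-18,0,0,0,1,0,0,0,0,0,0,1,0,0,0,0,0,0]
}}

```text
t: 25.28
eef_pos: [0.4869, -0.0932, 0.2598]
tool_rot: [0.17, 0.094, 0.981, -0.017]
contact_force: [-0.2, -0.2, -0.1]
gripper_width: 1.0
```

```bash
cat > cmp.py <<'E'
from plan import *
pan();snap('side','d12');snap('wrist','w12')
for f in('w10','w12'):
    g=cv2.imread('pics/%s.png'%f).astype(int)
    K,r,t=load(f);cam=A.T@(-cv2.Rodrigues(r)[0].T@t-c);print(f,'cam panel mm',(cam*1000).round(0))
    print(' col322 gray rows 195-345 step3',g[195:345:3,320:325].mean((1,2)).astype(int).tolist())
E
python3 cmp.py
```

```text
t 25.275 panel mm [ -6.8 -74.7 159.6] rot [-0.     0.181 -0.002] F panel [-0.2 -0.3 -0. ] w 1.0001810780673266 q [-0.68 -0.03  0.71  2.23  0.12  0.6   1.33]
w10 cam panel mm [-65. -76. 293.]
 col322 gray rows 195-345 step3 [171, 170, 174, 139, 97, 143, 116, 77, 76, 76, 79, 87, 134, 127, 156, 63, 36, 80, 128, 125, 159, 68, 146, 145, 145, 147, 146, 147, 147, 148, 147, 148, 148, 148, 149, 150, 129, 163, 134, 136, 134, 136, 136, 135, 135, 135, 137, 139, 140, 139]
w12 cam panel mm [-63. -75. 292.]
 col322 gray rows 195-345 step3 [169, 169, 101, 141, 118, 140, 81, 76, 75, 76, 79, 188, 127, 124, 175, 30, 57, 98, 138, 89, 172, 171, 171, 169, 167, 114, 49, 56, 58, 69, 160, 159, 158, 158, 156, 157, 97, 94, 96, 94, 93, 112, 135, 137, 134, 135, 136, 139, 139, 137]
```

The guard's end edge moved from row ~306 to ~319 (1.85 predicts 320), so it really was at about 1.5 before and is now fully open. To keep the requested order honest, I'll pinch the bat, take it back and flip it again with the guard fully up.

Run:
```python
from plan import *
M=tool(A,0)@R.from_euler('y',.181).as_matrix()
a=c+A@[0,-.075,.049]
rows(a,M,8,.2)
```

```text
8 rows: dist 111 mm, turn/row 0.0 deg
[0.2,-3.4,-0.0,13.4,-0.0,-0.0,0.0,0.2,-3.4,-0.0,13.4,-0.0,-0.0,0.0,0.2,-3.4,-0.0,13.4,-0.0,-0.0,0.0,0.2,-3.4,-0.0,13.4,-0.0,-0.0,0.0,0.2,-3.4,-0.0,13.4,-0.0,-0.0,0.0,0.2,-3.4,-0.0,13.4,-0.0,-0.0,0.0,0.2,-3.4,-0.0,13.4,-0.0,-0.0,0.0,0.2,-3.4,-0.0,13.4,-0.0,-0.0,0.0]
```

{"method": "drive_tool", "body": {
  "series": [0.2,-3.4,0,13.4,0,0,0,0.2,-3.4,0,13.4,0,0,0,0.2,-3.4,0,13.4,0,0,0,0.2,-3.4,0,13.4,0,0,0,0.2,-3.4,0,13.4,0,0,0,0.2,-3.4,0,13.4,0,0,0,0.2,-3.4,0,13.4,0,0,0,0.2,-3.4,0,13.4,0,0,0,0.2,0,0,0,0,0,0,0.2,0,0,0,0,0,0]
}}

```text
t: 26.62
eef_pos: [0.5473, -0.1054, 0.1683]
tool_rot: [0.17, 0.094, 0.981, -0.017]
contact_force: [0.3, 0.2, 0.8]
gripper_width: 0.601
```

{"method": "drive_tool", "body": {
  "series": [-1,0,0,0,0,0,0,-1,0,0,0,0,0,0,-1,0,0,0,0,0,0,-1,0,0,0,0,0,0,-1,0,0,0,0,0,0,-1,0,0,0,0,0,0],
  "force": 20
}}

```text
t: 27.38
eef_pos: [0.5476, -0.1053, 0.1689]
tool_rot: [0.17, 0.094, 0.981, -0.017]
contact_force: [-2.8, 0.0, 6.3]
gripper_width: 0.105
```

```bash
python3 -c "
from plan import *
pan()"
```

```text
t 27.375 panel mm [  1.3 -75.   49.9] rot [-0.     0.18  -0.001] F panel [ 0.7 -0.5  6.8] w 0.10531348720610738 q [-0.45  0.29  0.59  2.19 -0.35  0.38  1.78]
```

Bat is held (9 mm). Back over centre, then forward again.

{"method": "drive_tool", "body": {
  "series": [-1,4.3,0,0.8,0,0,0,-1,4.3,0,0.8,0,0,0,-1,4.3,0,0.8,0,0,0,-1,4.3,0,0.8,0,0,0,-1,4.3,0,0.8,0,0,0,-1,0,0,0,0,0,0,-1,0,0,0,0,0,0]
}}

```text
t: 28.25
eef_pos: [0.531, -0.102, 0.1584]
tool_rot: [0.172, 0.094, 0.98, -0.017]
contact_force: [5.5, -3.0, -2.1]
gripper_width: 0.103
```

```bash
python3 -c "
from plan import *
pan()"
```

```text
t 28.25 panel mm [-18.7 -75.   49.3] rot [ 0.001  0.176 -0.002] F panel [ 4.1 -1.9 -4.8] w 0.10267687923755416 q [-0.45  0.28  0.58  2.24 -0.35  0.34  1.78]
```

{"method": "drive_tool", "body": {
  "series": [-1,-4.3,0,-0.8,0,0,0,-1,-4.3,0,-0.8,0,0,0,-1,-4.3,0,-0.8,0,0,0,-1,-4.3,0,-0.8,0,0,0,-1,-4.3,0,-0.8,0,0,0,-1,0,0,0,0,0,0,0.2,0,0,0,0,0,0,0.2,0,0,0,0,0,0,0.2,0,0,0,0,0,0,0.2,0,0,0,0,0,0]
}}

```text
t: 29.5
eef_pos: [0.5478, -0.1051, 0.1688]
tool_rot: [0.17, 0.094, 0.981, -0.017]
contact_force: [-0.4, 0.2, 0.2]
gripper_width: 0.602
```

{"method": "drive_tool", "body": {
  "series": [0.2,3.4,0,-13.4,0,0,0,0.2,3.4,0,-13.4,0,0,0,1,3.4,0,-13.4,0,0,0,1,3.4,0,-13.4,0,0,0,1,3.4,0,-13.4,0,0,0,1,3.4,0,-13.4,0,0,0,1,3.4,0,-13.4,0,0,0,1,3.4,0,-13.4,0,0,0,1,0,0,0,0,0,0,1,0,0,0,0,0,0]
}}

```text
t: 30.75
eef_pos: [0.4871, -0.0932, 0.2601]
tool_rot: [0.17, 0.094, 0.981, -0.017]
contact_force: [1.0, 0.4, -0.2]
gripper_width: 1.002
```

```bash
cp pics/w12.png pics/old12.png; cp pics/d12.png pics/oldd12.png
python3 - <<'E'
from plan import *
pan();snap('wrist','w13');snap('side','d13')
a=cv2.imread('pics/w12.png');b=cv2.imread('pics/w13.png')
for f in('w12','w13'):
    K,r,t=load(f);print(f,'cam',(A.T@(-cv2.Rodrigues(r)[0].T@t-c)*1000).round(0))
# shift-tolerant comparison of switch and knob regions; also vs w2/w4-style references
for n,(y0,y1,x0,x1) in {'bat':(190,245,300,345),'guard':(240,330,295,350),'knob':(165,250,400,560)}.items():
    tpl=a[y0:y1,x0:x1]; s=b[y0-8:y1+8,x0-8:x1+8]
    m=cv2.matchTemplate(s,tpl,cv2.TM_CCOEFF_NORMED);_,v,_,l=cv2.minMaxLoc(m);print(n,'match %.3f shift'%v,l[0]-8,l[1]-8)
a=cv2.imread('pics/d1.png')
b=cv2.imread('pics/d13.png')
for n,(y0,y1,x0,x1) in {'battery':(230,255,265,290),'driver':(250,297,275,330),'adapter':(310,350,400,455),'breaker':(172,205,185,215),'board':(145,170,230,260),'radio':(230,305,448,482)}.items():
    tpl=a[y0:y1,x0:x1];s=b[y0-5:y1+5,x0-5:x1+5];m=cv2.matchTemplate(s,tpl,cv2.TM_CCOEFF_NORMED);_,v,_,l=cv2.minMaxLoc(m);print(n,'%.3f'%v,l[0]-5,l[1]-5)
g=b=cv2.imread('pics/w13.png').astype(int);print(g[195:345:3,320:325].mean((1,2)).astype(int).tolist())
E
```

```text
t 30.75 panel mm [ -6.5 -74.7 159.8] rot [-0.     0.18  -0.002] F panel [ 0.7  0.6 -0.6] w 1.0021267006870465 q [-0.74 -0.03  0.78  2.23  0.13  0.6   1.32]
w12 cam [-63. -75. 292.]
w13 cam [-63. -75. 293.]
bat match 0.982 shift 0 -1
guard match 0.986 shift 0 -1
knob match 0.990 shift 0 -1
battery 0.990 0 0
driver 0.713 0 0
adapter 1.000 0 0
breaker 1.000 0 0
board 0.999 0 0
radio 1.000 0 0
[169, 171, 122, 127, 136, 134, 76, 75, 76, 77, 79, 164, 127, 135, 147, 33, 72, 107, 135, 96, 172, 172, 170, 169, 193, 34, 57, 56, 56, 127, 159, 158, 158, 157, 157, 159, 95, 95, 93, 94, 85, 135, 134, 135, 134, 134, 138, 139, 138, 139]
```

```bash
python3 -c "
from station import bot
print(bot.hand_in())"
```

```text
the job is handed in; nothing more can be done
None
```

The console is powered up as asked: knob at the long mark, guard fully open, bat leaning towards the guard's hinge. I handed it in at about 31 s with the gripper hovering clear.

- **Knob:** I turned it 1.08 rad clockwise. The wrist image taken after release showed the pointer in line with the long mark.
- **Guard:** My first pinch slipped. I flipped the bat once before the check showed the guard only at about 1.5 of its 1.85 rad. I then pushed the guard to its stop, felt as 7 N where 1.85 rad was predicted. The camera showed its end edge at row 319, against 320 predicted.
- **Bat:** To keep the requested order, I pinched the bat back over centre and flipped it again with the guard fully open. After that, the switch and knob views matched the earlier image in which the bat leaned up the slope (0.98–0.99). I had used all 12 viewable pictures, so these last checks are numeric only.
- **Bystanders:** Battery, adapter, breaker, board and radio matched the first image at 0.99 or better, with no shift. The screwdriver patch matched only 0.71, also with no shift. I put that down to the arm's changed shadow, since the arm never came near it, but I could not confirm it by eye.

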